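# Serve gumballs from the rocker dispenser

## Robot

A 6-joint arm with a two-finger parallel gripper is mounted at the origin on the work surface. World frame = base frame: x ahead of the robot, y to its left, z up, the work surface at z = 0. Lengths are in mm, angles in rad, forces in N, time in s.
With the tool pointing down it reaches from about 275 to 775 mm from the base axis. Payload 14.6 kg.
Tool frame: the origin (TCP) lies at the very end of the fingers, on their centre line; the grasp point (between the pads) lies arm.grip_point_offset behind it (arm.grip_point_offset is the distance from the TCP to the grasp point, in mm); z points along the fingers, y is the line along which they close (so a half turn about z gives the same grasp; the last joint's range is limited). The gripper opens to 85 mm and grips with 20 to 120 N. Pads are 22 mm wide; open, the fingers measure 114 mm over their backs; the gripper's body (76 mm by 85 mm) begins 54 mm behind the grasp point. The pads swing forward as they close: fully open they stand 13 mm farther back than shut.
Start: joints at [1.026, 0.263, -0.048, 1.259, 0, 1.415], TCP at [199.506, 485.619, 231.278] pointing down, gripper open.
Joint ranges: [-2.65, 2.65], [-0.89, 1.7], [-1.18, 1.37], [-2.13, 2.11], [-1.35, 1.29], [-3.14, 3.14]. Speed limits (rad/s): [1.89, 1.89, 2.57, 2.79, 3.14, 3.14].

## Interface

Orientations are given as a unit quaternion [w, x, y, z].
In Python, from station import readout, vision, workorder, arm gives the robot as it stands. The module is installed in compiled form; this text tells all that it offers.
- The arm moves only by the shell command python3 -m inch 'ROWS' [FORCE]. ROWS is JSON, a list of rows, each an object of numbers: "rx", "ry", "rz": the turn, a rotation vector about the tool's x, y, z in rad; "dx", "dy", "dz": the shift along the tool's x, y, z in cm; "jaw": the closure, from 0 (fully open) to 1 (shut). In form: [{"rx": .., "ry": .., "rz": .., "dx": .., "dy": .., "dz": .., "jaw": ..}, ...]. A call has 1 to 12 rows; each row shifts and turns the commanded pose from where the row before left it, along the tool's axes as they then stand; what a row does not reach is not made up. A row lasts 1/10 s, in which the tool goes at most 50 mm and 8.59 degrees, less where a joint would pass 70% of its speed; a pose out of reach is approached as far as the arm can. A call with a gripper value outside its range is refused whole. The fingers move at their own pace and stop on an object; FORCE is the grip in N (left out, the last holds). Time passes only in rows, so rows that do not move let the fingers close. It gives the time, the measured TCP pose, the force, the opening and the grip force at its end, in the units of the state.
- readout.state(): the state, without advancing time (a new reading comes with each control period).
- vision.grab_frame(name): name is "side" or "top" or "wrist"; returns a dict with "img" (420x560x3 uint8, red, green, blue), "z_map" (420x560 float32, mm along the optical axis (not along the pixel's ray), 0 where there is no reading), "intrinsics" (3x3 intrinsics, pixels), "R" (3x3) and "t" (3): a world point X has camera coordinates R X + t; the wrist camera has in their place "T_tool_cam" (4x4, takes a point from camera to tool coordinates, whose origin is the TCP and whose axes are the flange's). Camera axes: x right, y down, z forward; pixel columns grow to the right and rows downward; lengths in mm; the calibration is good to about 2 mm. A picture is of the moment at which its call begins: read the wrist's pose just before it.
- workorder.close_job(): hands the job in; it is judged then, once.
The state is a dict: "time": time; "qpos": joint angles; "qvel": joint speeds; "joint_efforts": joint torques, N m; "tool_pos": TCP position; "orientation": TCP orientation; "contact_force": force on the tool from outside, world axes, zero at the start; "ft_torque": the same for the moment, N m; "opening": opening from 0.0 (shut) to 1.0 (fully open); "gripper_force": force on a finger pad.
Only numpy, scipy, OpenCV 4.12 (cv2) and the standard library are available. Lean on these libraries where they do the work, as an engineer would, in place of code of your own. Each camera call takes 0.05 s, during which the arm holds its last target. There are 200 camera calls.

## Task

At the shave ice counter, push the empty white bowl along the counter, without lifting it, until it rests against the two black stop pegs under the spout of the green gumball dispenser. Then press the red paddle down and keep it down until all three gumballs have rolled into the bowl, and let it come back up; leave the bowl against the pegs and do not disturb the squeeze bottle, the paper cones or the jar.

Things in the scene. Friction and masses are not known exactly. Their poses are not given: they have to be found in the camera images.
- dispenser: Green gumball dispenser, fixed to the counter. Origin on the counter where the bowl's centre must stand. Its x axis points from there back under the chute (the bowl is pushed towards +x), z up. Two black stop pegs, 12 mm diameter, 36 mm tall, at x = 47, y = +47 and -47 mm. A green yoke at x = 55, y = -80 mm, 162 mm high, carries the rocker; feet and columns lie at x above 35 mm.
- spout (a point): Middle of the chute floor at its open lower end, 90 mm above the counter (underside 86 mm), at x = 20 mm of the dispenser. The aluminium chute, 38 mm wide over its walls, rises from here at 10 degrees along the dispenser's +x to x = 165 mm, 140 mm high.
- seat (a point): Point on the counter where the bowl's centre is when the bowl touches both stop pegs; axes as the dispenser's.
- bowl_base (a point): White round straight-sided bowl, loose, 120 mm outer diameter, 50 mm tall, 4 mm wall, 140 to 280 g, empty. The point is the centre of its underside; z is up. It starts 85 to 160 mm from the seat, on the dispenser's -x side.
- rocker (a joint): Angle of the rocking lever, rad: 0 at rest (yellow gate down in the chute), 0.4 with the paddle fully down (gate up). It lies along the dispenser's y axis, pivot 150 mm high at x = 55, y = -80 mm of the dispenser. Gumballs pass above about 0.26. A spring returns it to 0 when released: about 2 N on the paddle starts it, about 5 N holds it fully down.
- paddle (a point): Centre of the top face of the red round paddle (48 mm diameter, 10 mm thick) on the rocker's end, 80 mm from the pivot, at x = 55, y = -160 mm of the dispenser, 164 mm above the counter at rest. Pressed straight down it sinks 31 mm to the end of its travel.
- gum0_center (a point): Centre of the red gumball, 24 mm in diameter, 10 g; the three wait in single file in the chute behind the gate, the red one first, then blue, then orange.
- gum1_center (a point): Centre of the blue gumball, 24 mm in diameter, 10 g; the three wait in single file in the chute behind the gate, the red one first, then blue, then orange.
- gum2_center (a point): Centre of the orange gumball, 24 mm in diameter, 10 g; the three wait in single file in the chute behind the gate, the red one first, then blue, then orange.
- syrup: Yellow squeeze bottle with red nozzle, 54 mm diameter, 152 mm tall, loose; leave alone. Origin at the centre of its underside.
- cones: Upside-down stack of white paper cones, 73 mm across, 135 mm tall to its point, loose; leave alone. Origin at the centre of its underside.
- jar: Jar with blue cap, 60 mm diameter, 85 mm tall, loose; leave alone. Origin at the centre of its underside.
Things that resemble listed ones, but are neither listed nor needed, are in the scene too. Of the things like the part that bears bowl_base, leave any that is brown, orange or turquoise; of the rest the larger one is meant.

How it is judged:
By the outcome, as a careful person would: the job done as asked, in the order asked, and still so for the second after the job is handed in, with the robot touching nothing.
It also fails if it takes over 64 s, if anything falls off the work surface, if the arm or the gripper's body presses on something with over 40 N, if the wrist force passes 120 N, or if a joint passes its speed limit or range.

## Working session

There is one attempt and no reset: what is moved stays moved. The work goes in short steps, Python scripts to look and compute and a shell command to move; the robot and the scene stay as the last step left them, time stands still between calls to the robot, and variables do not carry over. Pictures are saved under pics/ and viewed, at most 10 in all, crops included, and the job is handed in when it is done.

```bash
mkdir -p pics; python3 - <<'E'
from station import readout, vision, arm
import cv2,numpy as np
s=readout.state();print(s['time'],s['tool_pos'],s['orientation'],s['opening'],arm.grip_point_offset)
for n in("top","side"):
    f=vision.grab_frame(n);np.savez(n+'.npz',**f);cv2.imwrite(f'pics/{n}0.png',f['img'][:,:,::-1]);print(n,f['intrinsics'].tolist(),np.round(f['R'],3).tolist(),f['t'])
E
```

```text
0.0 [199.35000404 485.39886348 230.83279375] [-1.94150806e-04  1.93658006e-01  9.81068965e-01 -4.73512027e-04] 0.9985764308429765 18.700000000000003
top [[387.3345422380563, 0.0, 274.64738835626434], [0.0, 387.3345422380563, 212.31905797723115], [0.0, 0.0, 1.0]] [[-0.012, -1.0, 0.022], [-0.994, 0.009, -0.11], [0.109, -0.023, -0.994]] [  34.1659306   534.26710425 1055.23064093]
side [[391.6604522087863, 0.0, 277.54658811354636], [0.0, 391.6604522087863, 201.75827911149415], [0.0, 0.0, 1.0]] [[-0.986, -0.167, -0.011], [-0.101, 0.648, -0.755], [0.133, -0.743, -0.656]] [505.83554046 109.70572603 886.9385543 ]
```

View pics/top0.png

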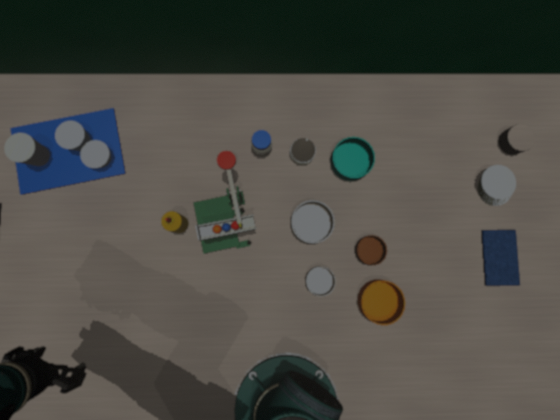

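View pics/side0.png

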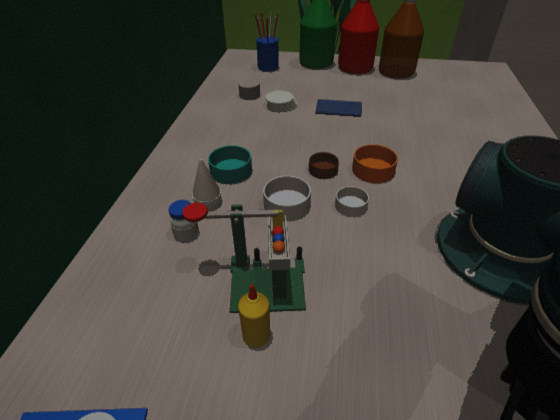

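The top view shows these bowl candidates:
- (312,222): large white bowl
- (320,280): small white bowl
- (497,184): white filled dish, far away
- (352,159), (381,301) and (370,250): turquoise, orange and brown bowls, all excluded

By the description, (312,222) is the target. The paddle is at (227,160), the chute mouth at about (254,226), and the jar (262,140) and cones (303,151) stand near the paddle.

```bash
cat > h.py <<'E'
import numpy as np,cv2
def load(n): return dict(np.load(n+'.npz'))
def cloud(f):
    z=f['z_map'];v,u=np.indices(z.shape);K=f['intrinsics']
    c=np.stack([(u-K[0,2])/K[0,0]*z,(v-K[1,2])/K[1,1]*z,z],-1)
    w=(c-f['t'])@f['R'];w[z==0]=np.nan;return w
def ray(f,u,v,h):
    d=f['R'].T@np.linalg.inv(f['intrinsics'])@[u,v,1];o=-f['R'].T@f['t'];return o+d*(h-o[2])/d[2]
E
python3 - <<'E'
from h import *
for n in('top','side'):
    f=load(n);W=cloud(f);im=f['img'].astype(int);hsv=cv2.cvtColor(f['img'],cv2.COLOR_RGB2HSV).astype(int)
    v,u=np.indices(W.shape[:2])
    H,S,V=[hsv[...,i] for i in range(3)];x,y,z=[W[...,i] for i in range(3)]
    print(n,'tablez',np.nanmedian(z))
    def rep(name,m):
        m=m&np.isfinite(z)
        k,l,st,c=cv2.connectedComponentsWithStats(m.astype(np.uint8))
        for i in range(1,k):
            if st[i,4]>=12:
                p=W[l==i];print(name,c[i].round(1),st[i,4],'med',np.median(p,0).round(1),'rng',np.ptp(p,0).round(0),'zmax',p[:,2].max().round(0))
    near=(x>150)&(x<800)&(y>-250)&(y<400)
    rep('red',((H<6)|(H>174))&(S>150)&(V>60)&near&(z>50))
    rep('white',(S<50)&(V>90)&near&(z>12)&(z<60))
    rep('chute',(S<60)&(V>70)&near&(z>80)&(z<170))
    rep('blue',(H>105)&(H<125)&(S>150)&near&(z>30))
    rep('yellow',(H>18)&(H<32)&(S>150)&near&(z>30))
    rep('green',(H>50)&(H<80)&(S>90)&near&(z>8))
    rep('dark',(V<50)&near&(z>12)&(z<60))
    if n=='top':
        g=near&(z>15);r=cv2.minEnclosingCircle(np.argwhere(((S<60)&(V>80)&g&(z<60)&(u>285)&(u<340)&(v>195)&(v<250)))[:,::-1].astype(np.float32));print('bowl circ',r,ray(f,*r[0],50))
        cv2.imwrite('pics/c.png',cv2.resize(f['img'][120:300,150:360,::-1],None,fx=3.3,fy=3.3,interpolation=2))
E
```

```text
top tablez -1.0913554649568487
red [226.  159.7] 231 med [651.7 150.9 163.5] rng [41. 40.  8.] zmax 167.0
red [234.5 225.3] 36 med [491.7 133.4 120.1] rng [16. 18.  9.] zmax 124.0
white [296.  212.9] 47 med [535.6 -24.3  48.5] rng [83. 43. 37.] zmax 52.0
white [323.  203.7] 13 med [ 556.6 -104.9   49.1] rng [20. 33.  7.] zmax 53.0
white [332.8 220.1] 24 med [ 509.6 -131.2   48.6] rng [55. 11.  7.] zmax 52.0
white [315.8 239. ] 50 med [455.4 -89.8  48.9] rng [27. 99. 38.] zmax 53.0
white [317.4 268.4] 24 med [379.1 -87.7  32.7] rng [21. 53.  9.] zmax 37.0
chute [306.3 139.6] 14 med [713.2 -53.6 130.7] rng [24. 18. 54.] zmax 136.0
chute [226.8 218. ] 927 med [497.3 141.7 116.3] rng [176. 152.  76.] zmax 162.0
chute [225.9 191.1] 12 med [573.4 151.4 157.6] rng [14.  6. 12.] zmax 163.0
blue [261.  139.3] 226 med [728.4  64.6  84.4] rng [45. 43. 10.] zmax 90.0
blue [225.6 226.7] 29 med [487.9 154.9 125.1] rng [13. 13.  9.] zmax 130.0
yellow [172.  221.1] 286 med [504.3 292.8 109.2] rng [47. 48. 52.] zmax 135.0
green [222.5 203.7] 58 med [562.  175.1   9.5] rng [38. 51.  5.] zmax 13.0
gree
[... 2638 characters left out ...]
20.] zmax 28.0
dark [217.9 155. ] 168 med [ 728.1 -234.    30.6] rng [35. 58. 36.] zmax 49.0
dark [245.  154.5] 55 med [ 649.4 -245.    32.4] rng [26. 21. 33.] zmax 46.0
dark [230.7 172.6] 423 med [ 664.6 -148.2   29.9] rng [111.  72.  37.] zmax 49.0
dark [322.9 170. ] 202 med [ 420.2 -208.2   23.9] rng [79. 37. 25.] zmax 37.0
dark [194.4 229. ] 51 med [696.9  68.7  26.8] rng [ 9. 25. 25.] zmax 38.0
dark [240.9 256.9] 171 med [566.9 145.3  36.9] rng [21. 33. 47.] zmax 60.0
dark [299.  251.9] 50 med [448.1 101.5  28.6] rng [10. 10. 26.] zmax 38.0
dark [256.2 253.4] 50 med [539.9 119.7  27.3] rng [11. 13. 27.] zmax 39.0
dark [279.2 289.1] 197 med [473.8 212.   37.8] rng [26.  9. 48.] zmax 60.0
```

View pics/c.png

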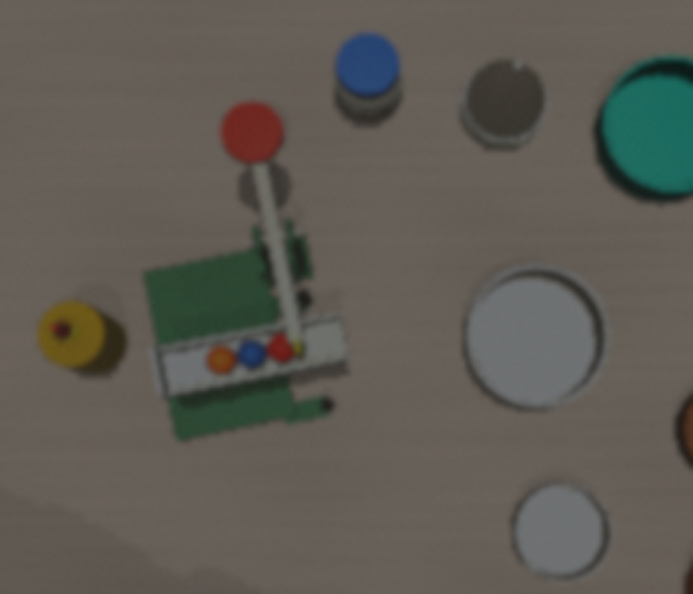

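Pegs at about (541,121) and (448,102) and the paddle at (650,150) agree. They put the dispenser origin at about (504,65), with +x_d = (-0.197, 0.979). The bowl centre is at about (504.5,-73), with a diameter of about 120 and a 50 mm rim, so it is the right one. I'll push it with open fingers straddling it. First I turn the tool by 0.98 about z, so that tool x = x_d.

```bash
python3 -m inch '[{"rz":0.14},{"rz":0.14},{"rz":0.14},{"rz":0.14},{"rz":0.14},{"rz":0.14},{"rz":0.14},{"dx":-3.4,"dy":0.9},{"dx":-3.4,"dy":0.9},{"dx":-3.4,"dy":0.9},{"dx":-3.4,"dy":0.9},{"dx":-3.4,"dy":0.9}]'; python3 -m inch '[{"dx":-3.4,"dy":0.9},{"dx":-3.4,"dy":0.9},{"dx":-3.4,"dy":0.9},{"dx":-3.4,"dy":0.9},{"dx":-3.4,"dy":0.9},{"dx":-3.4,"dy":0.9},{"dx":-3.4,"dy":0.9},{"dx":-3.4,"dy":0.9},{"dx":-3.4,"dy":0.9},{"dx":-3.4,"dy":0.9},{},{}]'
```

```text
schema error: expected keys rx, ry, rz, dx, dy, dz, jaw
schema error: expected keys rx, ry, rz, dx, dy, dz, jaw
```

```bash
python3 -m inch '[{"rx":0,"ry":0,"rz":0.14,"dx":0,"dy":0,"dz":0,"jaw":0},{"rx":0,"ry":0,"rz":0.14,"dx":0,"dy":0,"dz":0,"jaw":0},{"rx":0,"ry":0,"rz":0.14,"dx":0,"dy":0,"dz":0,"jaw":0},{"rx":0,"ry":0,"rz":0.14,"dx":0,"dy":0,"dz":0,"jaw":0},{"rx":0,"ry":0,"rz":0.14,"dx":0,"dy":0,"dz":0,"jaw":0},{"rx":0,"ry":0,"rz":0.14,"dx":0,"dy":0,"dz":0,"jaw":0},{"rx":0,"ry":0,"rz":0.14,"dx":0,"dy":0,"dz":0,"jaw":0},{"rx":0,"ry":0,"rz":0,"dx":-3.4,"dy":0.9,"dz":0,"jaw":0},{"rx":0,"ry":0,"rz":0,"dx":-3.4,"dy":0.9,"dz":0,"jaw":0},{"rx":0,"ry":0,"rz":0,"dx":-3.4,"dy":0.9,"dz":0,"jaw":0},{"rx":0,"ry":0,"rz":0,"dx":-3.4,"dy":0.9,"dz":0,"jaw":0},{"rx":0,"ry":0,"rz":0,"dx":0,"dy":0,"dz":0,"jaw":0}]'
```

```text
time: 1.3
tool_pos: [262.8, 356.9, 231.3]
orientation: [0.0, 0.634, 0.774, -0.0]
contact_force: [0.4, 0.5, 1.0]
opening: 1.003
gripper_force: 0.0
```

```bash
python3 -m inch '[{"rx":0,"ry":0,"rz":0,"dx":-3.4,"dy":0.95,"dz":0,"jaw":0},{"rx":0,"ry":0,"rz":0,"dx":-3.4,"dy":0.95,"dz":0,"jaw":0},{"rx":0,"ry":0,"rz":0,"dx":-3.4,"dy":0.95,"dz":0,"jaw":0},{"rx":0,"ry":0,"rz":0,"dx":-3.4,"dy":0.95,"dz":0,"jaw":0},{"rx":0,"ry":0,"rz":0,"dx":-3.4,"dy":0.95,"dz":0,"jaw":0},{"rx":0,"ry":0,"rz":0,"dx":-3.4,"dy":0.95,"dz":0,"jaw":0},{"rx":0,"ry":0,"rz":0,"dx":-3.4,"dy":0.95,"dz":0,"jaw":0},{"rx":0,"ry":0,"rz":0,"dx":-3.4,"dy":0.95,"dz":0,"jaw":0},{"rx":0,"ry":0,"rz":0,"dx":-3.4,"dy":0.95,"dz":0,"jaw":0},{"rx":0,"ry":0,"rz":0,"dx":-3.4,"dy":0.95,"dz":0,"jaw":0},{"rx":0,"ry":0,"rz":0,"dx":-3.4,"dy":0.95,"dz":0,"jaw":0},{"rx":0,"ry":0,"rz":0,"dx":-3.4,"dy":0.95,"dz":0,"jaw":0}]' && python3 -m inch '[{"rx":0,"ry":0,"rz":0,"dx":-3.4,"dy":0.95,"dz":0,"jaw":0},{"rx":0,"ry":0,"rz":0,"dx":-3.4,"dy":0.95,"dz":0,"jaw":0},{"rx":0,"ry":0,"rz":0,"dx":-3.4,"dy":0.95,"dz":0,"jaw":0},{"rx":0,"ry":0,"rz":0,"dx":-3.4,"dy":0.95,"dz":0,"jaw":0},{"rx":0,"ry":0,"rz":0,"dx":0,"dy":0,"dz":0,"jaw":0},{"rx":0,"ry":0,"rz":0,"dx":0,"dy":0,"dz":0,"jaw":0}]'
```

```text
time: 2.5
tool_pos: [455.7, -18.5, 231.1]
orientation: [-0.0, 0.633, 0.775, 0.0]
contact_force: [1.5, 0.7, -0.3]
opening: 1.004
gripper_force: 0.0
time: 3.1
tool_pos: [519.7, -143.2, 230.6]
orientation: [-0.001, 0.633, 0.774, -0.0]
contact_force: [1.4, 0.1, -0.1]
opening: 0.999
gripper_force: 0.0
```

```bash
python3 - <<'E'
from station import vision
import cv2
f=vision.grab_frame('wrist');cv2.imwrite('pics/w1.png',f['img'][:,:,::-1]);print(f['T_tool_cam'].round(2).tolist())
E
```

```text
[[0.0, -0.96, -0.27, 68.45], [1.0, -0.0, 0.0, 0.69], [-0.0, -0.27, 0.96, -143.3], [0.0, 0.0, 0.0, 1.0]]
```

View pics/w1.png

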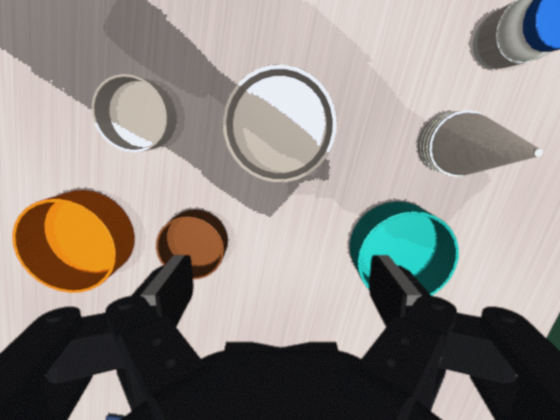

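The wrist view shows the bowl at (280,123), centred between the fingers at (165,285) and (395,285). The brown (190,245) and turquoise (405,245) bowls are clear of the descent. Going down.

```bash
python3 -m inch '[{"rx":0,"ry":0,"rz":0,"dx":0,"dy":0,"dz":3.5,"jaw":0},{"rx":0,"ry":0,"rz":0,"dx":0,"dy":0,"dz":3.5,"jaw":0},{"rx":0,"ry":0,"rz":0,"dx":0,"dy":0,"dz":3.5,"jaw":0},{"rx":0,"ry":0,"rz":0,"dx":0,"dy":0,"dz":3.5,"jaw":0},{"rx":0,"ry":0,"rz":0,"dx":0,"dy":0,"dz":3.5,"jaw":0},{"rx":0,"ry":0,"rz":0,"dx":0,"dy":0,"dz":2.5,"jaw":0},{"rx":0,"ry":0,"rz":0,"dx":0,"dy":0,"dz":1.5,"jaw":0},{"rx":0,"ry":0,"rz":0,"dx":0,"dy":0,"dz":0,"jaw":0},{"rx":0,"ry":0,"rz":0,"dx":0,"dy":0,"dz":0,"jaw":0}]'
```

```text
time: 4.05
tool_pos: [519.5, -142.4, 17.0]
orientation: [0.0, 0.632, 0.775, 0.0]
contact_force: [0.4, 0.1, 0.6]
opening: 1.003
gripper_force: 0.0
```

```bash
python3 -m inch '[{"rx":0,"ry":0,"rz":0,"dx":0.8,"dy":0,"dz":0,"jaw":0},{"rx":0,"ry":0,"rz":0,"dx":0.8,"dy":0,"dz":0,"jaw":0},{"rx":0,"ry":0,"rz":0,"dx":1,"dy":0.2,"dz":0,"jaw":0},{"rx":0,"ry":0,"rz":0,"dx":1,"dy":0.2,"dz":0,"jaw":0},{"rx":0,"ry":0,"rz":0,"dx":1,"dy":0.2,"dz":0,"jaw":0},{"rx":0,"ry":0,"rz":0,"dx":1,"dy":0.2,"dz":0,"jaw":0},{"rx":0,"ry":0,"rz":0,"dx":1,"dy":0.2,"dz":0,"jaw":0},{"rx":0,"ry":0,"rz":0,"dx":1,"dy":0.2,"dz":0,"jaw":0},{"rx":0,"ry":0,"rz":0,"dx":1,"dy":0.2,"dz":0,"jaw":0},{"rx":0,"ry":0,"rz":0,"dx":1,"dy":0.2,"dz":0,"jaw":0}]' && python3 -m inch '[{"rx":0,"ry":0,"rz":0,"dx":1,"dy":0.3,"dz":0,"jaw":0},{"rx":0,"ry":0,"rz":0,"dx":1,"dy":0.3,"dz":0,"jaw":0},{"rx":0,"ry":0,"rz":0,"dx":1,"dy":0.2,"dz":0,"jaw":0},{"rx":0,"ry":0,"rz":0,"dx":0.8,"dy":0.2,"dz":0,"jaw":0},{"rx":0,"ry":0,"rz":0,"dx":0,"dy":0,"dz":0,"jaw":0},{"rx":0,"ry":0,"rz":0,"dx":0,"dy":0,"dz":0,"jaw":0}]'
python3 - <<'E'
from station import vision
from h import *
f=vision.grab_frame('wrist');im=f['img']
t=vision.grab_frame('top');np.savez('top.npz',**t)
s=vision.grab_frame('side')
cv2.imwrite('pics/m2.png',np.hstack([im[:, :],])[:,:,::-1])
cv2.imwrite('pics/s2.png',np.hstack([cv2.resize(t['img'][140:280,170:350],None,fx=2.2,fy=2.2),cv2.resize(s['img'][150:320,160:340],(396,374))[:308]])[:,:,::-1])
E
```

```text
time: 5.05
tool_pos: [516.0, -45.1, 16.3]
orientation: [0.0, 0.633, 0.774, -0.0]
contact_force: [-1.0, -3.3, 3.7]
opening: 0.996
gripper_force: 2.6
time: 5.65
tool_pos: [517.9, -6.3, 16.0]
orientation: [-0.0, 0.632, 0.775, 0.0]
contact_force: [0.8, 0.5, 0.1]
opening: 0.999
gripper_force: 0.0
```

View pics/s2.png

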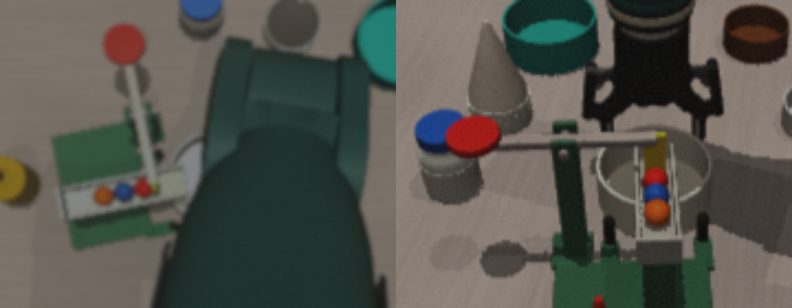

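The side view shows the bowl between the fingers, centred before the two pegs with a small gap left. The hand is clear of the chute. Closing slowly now.

```bash
python3 -m inch '[{"rx":0,"ry":0,"rz":0,"dx":0.4,"dy":0,"dz":0,"jaw":0},{"rx":0,"ry":0,"rz":0,"dx":0.4,"dy":0,"dz":0,"jaw":0},{"rx":0,"ry":0,"rz":0,"dx":0.4,"dy":0,"dz":0,"jaw":0},{"rx":0,"ry":0,"rz":0,"dx":0.2,"dy":0,"dz":0,"jaw":0},{"rx":0,"ry":0,"rz":0,"dx":0.1,"dy":0,"dz":0,"jaw":0}]'; python3 -m inch '[{"rx":0,"ry":0,"rz":0,"dx":0.1,"dy":0,"dz":0,"jaw":0},{"rx":0,"ry":0,"rz":0,"dx":0.1,"dy":0,"dz":0,"jaw":0}]';
python3 - <<'E'
from station import vision
from h import *
f=vision.grab_frame('side');np.savez('side.npz',**f)
W=cloud(f);m=(W[...,2]>47)&(W[...,2]<54)&(abs(W[...,0]-504)<70)&(abs(W[...,1]-60)<75)&(f['img'].min(-1)>60)
p=W[m][:,:2];A=np.c_[2*p,np.ones(len(p))];c=np.linalg.lstsq(A,(p**2).sum(1),rcond=None)[0];print(len(p),c[:2],np.sqrt(c[2]+c[0]**2+c[1]**2))
E
```

```text
time: 6.3
tool_pos: [515.1, 8.3, 16.3]
orientation: [0.0, 0.632, 0.775, -0.0]
contact_force: [0.4, -0.9, -1.0]
opening: 0.997
gripper_force: 0.5
time: 6.5
tool_pos: [514.8, 10.0, 16.3]
orientation: [0.0, 0.633, 0.774, 0.0]
contact_force: [0.1, -0.7, -1.3]
opening: 0.999
gripper_force: 0.5
184 [503.33620491  59.94635451] 57.7185738205238
```

```bash
R='[{"rx":0,"ry":0,"rz":0,"dx":0.1,"dy":0,"dz":0,"jaw":0},{"rx":0,"ry":0,"rz":0,"dx":0,"dy":0,"dz":0,"jaw":0}]'; true
python3 -m inch '[{"rx":0,"ry":0,"rz":0,"dx":0.1,"dy":0,"dz":0,"jaw":0},{"rx":0,"ry":0,"rz":0,"dx":0.1,"dy":0,"dz":0,"jaw":0}]'|grep -E "pos|force"
python3 -m inch '[{"rx":0,"ry":0,"rz":0,"dx":0.1,"dy":0,"dz":0,"jaw":0},{"rx":0,"ry":0,"rz":0,"dx":0,"dy":0,"dz":0,"jaw":0}]'|grep -E "pos|force"
python3 -m inch '[{"rx":0,"ry":0,"rz":0,"dx":0.1,"dy":0,"dz":0,"jaw":0},{"rx":0,"ry":0,"rz":0,"dx":0,"dy":0,"dz":0,"jaw":0}]'|grep -E "pos|force"
```

```text
tool_pos: [514.8, 11.6, 16.4]
contact_force: [1.7, -6.6, 1.0]
gripper_force: 2.9
tool_pos: [515.0, 12.2, 16.7]
contact_force: [2.2, -6.7, 1.3]
gripper_force: 3.6
tool_pos: [515.1, 12.7, 16.8]
contact_force: [2.9, -12.4, 2.2]
gripper_force: 5.7
```

Force has risen to 12 N along −x_d, so the bowl is seated on both pegs. Backing off and rising.

```bash
python3 -m inch '[{"rx":0,"ry":0,"rz":0,"dx":-0.5,"dy":0,"dz":0,"jaw":0},{"rx":0,"ry":0,"rz":0,"dx":-2,"dy":0,"dz":0,"jaw":0},{"rx":0,"ry":0,"rz":0,"dx":-3,"dy":0,"dz":0,"jaw":0},{"rx":0,"ry":0,"rz":0,"dx":-3,"dy":0,"dz":0,"jaw":0},{"rx":0,"ry":0,"rz":0,"dx":0,"dy":0,"dz":-3.5,"jaw":1},{"rx":0,"ry":0,"rz":0,"dx":0,"dy":0,"dz":-3.5,"jaw":1},{"rx":0,"ry":0,"rz":0,"dx":0,"dy":0,"dz":-3.5,"jaw":1},{"rx":0,"ry":0,"rz":0,"dx":0,"dy":0,"dz":-3.5,"jaw":1},{"rx":0,"ry":0,"rz":0,"dx":0,"dy":0,"dz":-3.5,"jaw":1},{"rx":0,"ry":0,"rz":0,"dx":0,"dy":0,"dz":-3.5,"jaw":1},{"rx":0,"ry":0,"rz":0,"dx":0,"dy":0,"dz":0,"jaw":1},{"rx":0,"ry":0,"rz":0,"dx":0,"dy":0,"dz":0,"jaw":1}]'
python3 - <<'E'
from station import vision
from h import *
f=vision.grab_frame('side');np.savez('side.npz',**f)
W=cloud(f);m=(W[...,2]>47)&(W[...,2]<54)&(abs(W[...,0]-504)<70)&(abs(W[...,1]-60)<75)&(f['img'].min(-1)>60)
p=W[m][:,:2];A=np.c_[2*p,np.ones(len(p))];c=np.linalg.lstsq(A,(p**2).sum(1),rcond=None)[0];print(len(p),c[:2],np.sqrt(c[2]+c[0]**2+c[1]**2))
t=vision.grab_frame('top')
cv2.imwrite('pics/s3.png',np.hstack([cv2.resize(t['img'][140:280,180:340],None,fx=2.4,fy=2.4,interpolation=2)[:336],cv2.resize(f['img'][170:310,190:350],None,fx=2.4,fy=2.4,interpolation=2)])[:,:,::-1])
E
```

```text
time: 8.35
tool_pos: [531.1, -69.4, 226.4]
orientation: [0.0, 0.633, 0.774, 0.0]
contact_force: [0.4, 0.1, -0.1]
opening: -0.0
gripper_force: 0.0
182 [503.73406102  61.60635297] 57.70734964624363
```

View pics/s3.png

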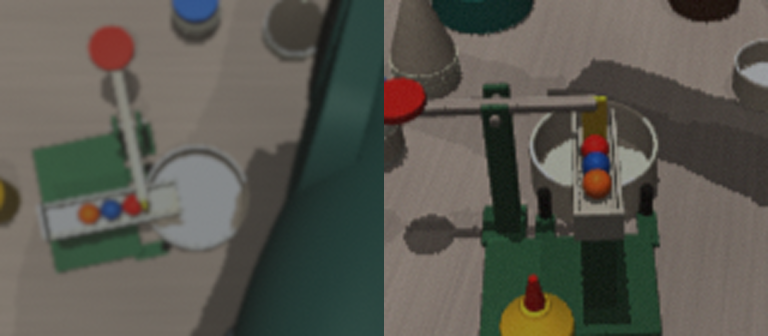

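The bowl rests against both pegs (side crop: pegs at (545,200) and (646,198) touching its wall). Next, fingers shut, go over the paddle.

```bash
python3 -m inch '[{"rx":0,"ry":0,"rz":0,"dx":2.4,"dy":2,"dz":0,"jaw":1},{"rx":0,"ry":0,"rz":0,"dx":2.4,"dy":2,"dz":0,"jaw":1},{"rx":0,"ry":0,"rz":0,"dx":2.4,"dy":2,"dz":0,"jaw":1},{"rx":0,"ry":0,"rz":0,"dx":2.4,"dy":2,"dz":0,"jaw":1},{"rx":0,"ry":0,"rz":0,"dx":2.4,"dy":2,"dz":0,"jaw":1},{"rx":0,"ry":0,"rz":0,"dx":2.4,"dy":2,"dz":0,"jaw":1},{"rx":0,"ry":0,"rz":0,"dx":2.4,"dy":2,"dz":0,"jaw":1},{"rx":0,"ry":0,"rz":0,"dx":2.4,"dy":2,"dz":0,"jaw":1},{"rx":0,"ry":0,"rz":0,"dx":0,"dy":0,"dz":2,"jaw":1},{"rx":0,"ry":0,"rz":0,"dx":0,"dy":0,"dz":2,"jaw":1},{"rx":0,"ry":0,"rz":0,"dx":0,"dy":0,"dz":0,"jaw":1},{"rx":0,"ry":0,"rz":0,"dx":0,"dy":0,"dz":0,"jaw":1}]'
python3 - <<'E'
from station import vision
from h import *
f=vision.grab_frame('wrist');t=vision.grab_frame('side')
cv2.imwrite('pics/w4.png',np.hstack([cv2.resize(f['img'],None,fx=.7,fy=.7),cv2.resize(t['img'][130:310,160:340],(294,294))])[:,:,::-1])
E
```

```text
time: 9.65
tool_pos: [649.0, 150.6, 185.8]
orientation: [-0.001, 0.633, 0.774, -0.001]
contact_force: [-0.9, 0.5, 0.3]
opening: 0.001
gripper_force: 0.0
```

View pics/w4.png

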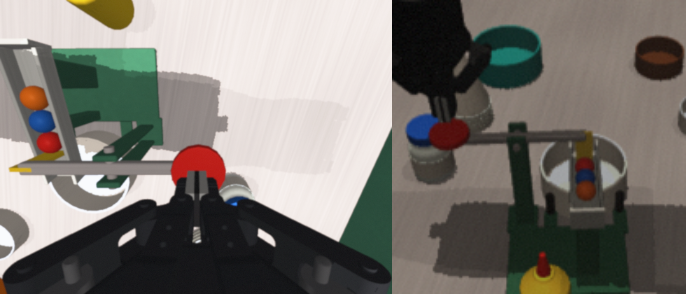

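The fingertips at (197,180) are over the red paddle, centred at (198,165). Pressing straight down.

```bash
python3 -m inch '[{"rx":0,"ry":0,"rz":0,"dx":0,"dy":0,"dz":1.5,"jaw":1},{"rx":0,"ry":0,"rz":0,"dx":0,"dy":0,"dz":0.8,"jaw":1},{"rx":0,"ry":0,"rz":0,"dx":0,"dy":0,"dz":0.7,"jaw":1},{"rx":0,"ry":0,"rz":0,"dx":0,"dy":0,"dz":0.7,"jaw":1},{"rx":0,"ry":0,"rz":0,"dx":0,"dy":0,"dz":0.7,"jaw":1},{"rx":0,"ry":0,"rz":0,"dx":0,"dy":0,"dz":0.5,"jaw":1},{"rx":0,"ry":0,"rz":0,"dx":0,"dy":0,"dz":0.2,"jaw":1},{"rx":0,"ry":0,"rz":0,"dx":0,"dy":0,"dz":0,"jaw":1}]'
python3 -m inch '[{"rx":0,"ry":0,"rz":0,"dx":0,"dy":0,"dz":0.1,"jaw":1},{"rx":0,"ry":0,"rz":0,"dx":0,"dy":0,"dz":0,"jaw":1},{"rx":0,"ry":0,"rz":0,"dx":0,"dy":0,"dz":0,"jaw":1},{"rx":0,"ry":0,"rz":0,"dx":0,"dy":0,"dz":0,"jaw":1},{"rx":0,"ry":0,"rz":0,"dx":0,"dy":0,"dz":0,"jaw":1},{"rx":0,"ry":0,"rz":0,"dx":0,"dy":0,"dz":0,"jaw":1},{"rx":0,"ry":0,"rz":0,"dx":0,"dy":0,"dz":0,"jaw":1},{"rx":0,"ry":0,"rz":0,"dx":0,"dy":0,"dz":0,"jaw":1},{"rx":0,"ry":0,"rz":0,"dx":0,"dy":0,"dz":0,"jaw":1},{"rx":0,"ry":0,"rz":0,"dx":0,"dy":0,"dz":0,"jaw":1},{"rx":0,"ry":0,"rz":0,"dx":0,"dy":0,"dz":0,"jaw":1},{"rx":0,"ry":0,"rz":0,"dx":0,"dy":0,"dz":0,"jaw":1}]'
python3 - <<'E'
from station import vision
from h import *
f=vision.grab_frame('wrist');t=vision.grab_frame('side')
cv2.imwrite('pics/w5.png',np.hstack([cv2.resize(f['img'],None,fx=.7,fy=.7),cv2.resize(t['img'][130:310,160:340],(294,294))])[:,:,::-1])
E
```

```text
time: 10.55
tool_pos: [649.1, 150.5, 135.1]
orientation: [-0.0, 0.633, 0.774, -0.0]
contact_force: [-0.6, -2.5, 5.0]
opening: -0.001
gripper_force: 2.3
time: 11.75
tool_pos: [649.3, 150.7, 134.6]
orientation: [-0.0, 0.633, 0.774, -0.0]
contact_force: [-0.7, -1.2, 6.0]
opening: 0.003
gripper_force: 2.3
```

View pics/w5.png

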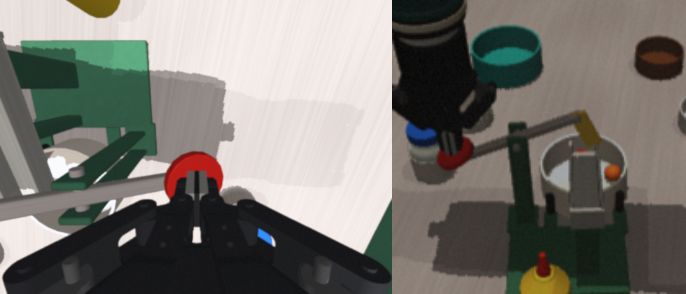

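The gate is up and the chute is empty. Orange, the last ball, is in the bowl at (612,173), and red shows at (580,150) in the bowl. I'll hold a little longer, then release and check.

```bash
python3 -m inch '[{"rx":0,"ry":0,"rz":0,"dx":0,"dy":0,"dz":0,"jaw":1},{"rx":0,"ry":0,"rz":0,"dx":0,"dy":0,"dz":0,"jaw":1},{"rx":0,"ry":0,"rz":0,"dx":0,"dy":0,"dz":0,"jaw":1},{"rx":0,"ry":0,"rz":0,"dx":0,"dy":0,"dz":0,"jaw":1},{"rx":0,"ry":0,"rz":0,"dx":0,"dy":0,"dz":-0.6,"jaw":1},{"rx":0,"ry":0,"rz":0,"dx":0,"dy":0,"dz":-0.8,"jaw":1},{"rx":0,"ry":0,"rz":0,"dx":0,"dy":0,"dz":-0.8,"jaw":1},{"rx":0,"ry":0,"rz":0,"dx":0,"dy":0,"dz":-0.8,"jaw":1},{"rx":0,"ry":0,"rz":0,"dx":0,"dy":0,"dz":-1,"jaw":1},{"rx":0,"ry":0,"rz":0,"dx":0,"dy":0,"dz":-2.5,"jaw":1},{"rx":0,"ry":0,"rz":0,"dx":0,"dy":0,"dz":-3.5,"jaw":1},{"rx":0,"ry":0,"rz":0,"dx":0,"dy":0,"dz":-1,"jaw":1}]'
python3 -m inch '[{"rx":0,"ry":0,"rz":0,"dx":-2.4,"dy":-1.5,"dz":0,"jaw":1},{"rx":0,"ry":0,"rz":0,"dx":-2.4,"dy":-1.5,"dz":0,"jaw":1},{"rx":0,"ry":0,"rz":0,"dx":-2.4,"dy":-1.5,"dz":0,"jaw":1},{"rx":0,"ry":0,"rz":0,"dx":-2.4,"dy":-1.5,"dz":0,"jaw":1},{"rx":0,"ry":0,"rz":0,"dx":-2.4,"dy":-1.5,"dz":0,"jaw":1},{"rx":0,"ry":0,"rz":0,"dx":-2.4,"dy":-1.5,"dz":0,"jaw":1},{"rx":0,"ry":0,"rz":0,"dx":-2.4,"dy":-1.5,"dz":0,"jaw":1},{"rx":0,"ry":0,"rz":0,"dx":0,"dy":0,"dz":0,"jaw":1},{"rx":0,"ry":0,"rz":0,"dx":0,"dy":0,"dz":0,"jaw":1}]'
python3 - <<'E'
from station import vision
from h import *
f=vision.grab_frame('wrist');t=vision.grab_frame('side')
W=cloud(t);m=(W[...,2]>47)&(W[...,2]<54)&(abs(W[...,0]-504)<70)&(abs(W[...,1]-60)<75)&(t['img'].min(-1)>60)
p=W[m][:,:2];A=np.c_[2*p,np.ones(len(p))];c=np.linalg.lstsq(A,(p**2).sum(1),rcond=None)[0];print(len(p),c[:2])
cv2.imwrite('pics/w6.png',np.hstack([cv2.resize(f['img'],None,fx=.7,fy=.7),cv2.resize(t['img'][130:310,160:340],(294,294))])[:,:,::-1])
E
```

```text
time: 13.05
tool_pos: [649.8, 150.8, 247.9]
orientation: [0.001, 0.633, 0.775, 0.001]
contact_force: [0.1, 0.4, 0.3]
opening: -0.004
gripper_force: 0.0
time: 13.95
tool_pos: [579.8, -35.2, 244.3]
orientation: [-0.0, 0.633, 0.774, -0.0]
contact_force: [1.0, -0.5, -0.4]
opening: 0.002
gripper_force: 0.0
181 [503.72715942  61.79384755]
```

View pics/w6.png

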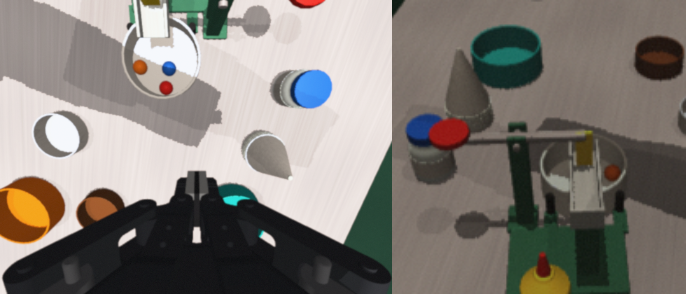

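All three balls are in the bowl: orange (140,67), blue (169,68) and red (166,88). The paddle is back up, the bowl is still on the pegs, and the bottle, cones and jar are undisturbed.

```bash
python3 -c "
from station import workorder
print(workorder.close_job())"
```

```text
the job is handed in; nothing more can be done
None
```

The job is handed in: the bowl rests against both pegs with all three gumballs in it, the paddle is back up, the bottle, cones and jar were left alone, and it took about 14 s of the 64 s allowed.

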